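# Find the tired vibration mount and tag it

## Task

The three spring feet of the vibration-isolation platform stand in a row on the mat and one has gone soft: go along the row from left to right, as seen from the robot, and push each black pad more than halfway down with the fingertips to feel its spring, letting it come up again. Then push down the red tag of the softest foot until it lies flat, so that it gets replaced, and leave the other two tags up. Only press: do not pick up, tip or shift the feet, and leave the other things on the bench alone.

Things in the scene. Friction and masses are not known exactly. Their poses are not given: they have to be found in the camera images.
- mat: Grey-green service mat, 280 x 440 x 3 mm, fixed on the worktop; origin at the centre of its underside, x away from the robot, y to the left along the row of feet.
- mount_a: One of three look-alike spring feet standing loose in a row on the mat, 140 mm apart; the letters tell neither place nor stiffness. Dark flange 150 x 76 x 10 mm, 0.9 kg. Origin: centre of its underside; z up, x along the 150 mm, away from the robot. At x = +30 mm a round housing (radius 34, 34 mm high) carries the spring and pad; the red tag is at the -x end, nearer the robot.
- pad_a_top (a point): Centre of the top of this foot's round black rubber pad, 48 mm across, 70 mm above the foot's underside when untouched, at x = +30 mm in its frame; it moves with the pad.
- pad_a (a joint): How far this pad is pressed straight down, m: 0 free, 0.014 on its stop; it springs back. It yields from the first touch; 10 mm down it takes between 3 and 14 N, and 5 to 20 N just before the stop. At equal depth the softest takes under half the force of either other. Untouched, the softest sags by some hundredths of a mm, too little to see or read.
- tag_a_edge (a point): Middle of the free edge of this foot's red tag, a plate 36 mm wide, 46 long, 3 thick, with a white panel. Hinge along the foot's y at x = -18, z = 26 mm in its frame. Up, it slopes from the hinge towards -x at about 30 degrees, free edge 49 mm above the foot's underside; down, it lies level on a rest, top 28 mm up, edge at x = -64. Pressed straight down at x about -44 it folds down.
- tag_a (a joint): Angle through which this tag is folded down, rad: 0 fully raised (30 degrees), 0.524 level and fully down. Starts between 0 and 0.08. Stiff hinge: it takes 1 to 3 N and stays where it is left.
- mount_b: One of three look-alike spring feet standing loose in a row on the mat, 140 mm apart; the letters tell neither place nor stiffness. Dark flange 150 x 76 x 10 mm, 0.9 kg. Origin: centre of its underside; z up, x along the 150 mm, away from the robot. At x = +30 mm a round housing (radius 34, 34 mm high) carries the spring and pad; the red tag is at the -x end, nearer the robot.
- pad_b_top (a point): Centre of the top of this foot's round black rubber pad, 48 mm across, 70 mm above the foot's underside when untouched, at x = +30 mm in its frame; it moves with the pad.
- pad_b (a joint): How far this pad is pressed straight down, m: 0 free, 0.014 on its stop; it springs back. It yields from the first touch; 10 mm down it takes between 3 and 14 N, and 5 to 20 N just before the stop. At equal depth the softest takes under half the force of either other. Untouched, the softest sags by some hundredths of a mm, too little to see or read.
- tag_b_edge (a point): Middle of the free edge of this foot's red tag, a plate 36 mm wide, 46 long, 3 thick, with a white panel. Hinge along the foot's y at x = -18, z = 26 mm in its frame. Up, it slopes from the hinge towards -x at about 30 degrees, free edge 49 mm above the foot's underside; down, it lies level on a rest, top 28 mm up, edge at x = -64. Pressed straight down at x about -44 it folds down.
- tag_b (a joint): Angle through which this tag is folded down, rad: 0 fully raised (30 degrees), 0.524 level and fully down. Starts between 0 and 0.08. Stiff hinge: it takes 1 to 3 N and stays where it is left.
- mount_c: One of three look-alike spring feet standing loose in a row on the mat, 140 mm apart; the letters tell neither place nor stiffness. Dark flange 150 x 76 x 10 mm, 0.9 kg. Origin: centre of its underside; z up, x along the 150 mm, away from the robot. At x = +30 mm a round housing (radius 34, 34 mm high) carries the spring and pad; the red tag is at the -x end, nearer the robot.
- pad_c_top (a point): Centre of the top of this foot's round black rubber pad, 48 mm across, 70 mm above the foot's underside when untouched, at x = +30 mm in its frame; it moves with the pad.
- pad_c (a joint): How far this pad is pressed straight down, m: 0 free, 0.014 on its stop; it springs back. It yields from the first touch; 10 mm down it takes between 3 and 14 N, and 5 to 20 N just before the stop. At equal depth the softest takes under half the force of either other. Untouched, the softest sags by some hundredths of a mm, too little to see or read.
- tag_c_edge (a point): Middle of the free edge of this foot's red tag, a plate 36 mm wide, 46 long, 3 thick, with a white panel. Hinge along the foot's y at x = -18, z = 26 mm in its frame. Up, it slopes from the hinge towards -x at about 30 degrees, free edge 49 mm above the foot's underside; down, it lies level on a rest, top 28 mm up, edge at x = -64. Pressed straight down at x about -44 it folds down.
- tag_c (a joint): Angle through which this tag is folded down, rad: 0 fully raised (30 degrees), 0.524 level and fully down. Starts between 0 and 0.08. Stiff hinge: it takes 1 to 3 N and stays where it is left.
- screwdriver: Cross-head screwdriver with amber handle, 190 x 24 x 24 mm, lying on the mat behind the feet; leave alone. Origin at the centre of its underside.
- marker: White marker pen with a black cap, 138 x 17 x 19 mm, lying on the mat behind the feet; leave alone. Origin at the centre of its underside.
- vial_black: Glass sample vial with black cap, 27 mm across, 60 mm high, standing at the back of the mat; leave alone. Origin at the centre of its underside.
- vial_white: Glass sample vial with white cap, 27 mm across, 60 mm high, standing on the worktop to the right of the mat; leave alone. Origin at the centre of its underside.
- tape_roll: Roll of tape lying flat, 94 mm across, 24 mm high, on the worktop to the right of the mat; leave alone. Origin at the centre of its underside.
- usb_stick: Red USB stick, 54 x 18 x 8 mm, on the worktop to the left of the mat; leave alone. Origin at the centre of its underside.
Not all that is in view belongs to the job. What is shaped like the mount_b but blue is not meant.

How it is judged:
On the way, in this order (a step that is already met when the one before it is completed fails the run):
1. the left pad pressed at least 6 mm of its 14 mm, the other two left alone (((y of mount_a in the frame of mat above 0.07 m and value of joint pad_a above 0.006 m and value of joint each of pad_b, pad_c below 0.003 m) or (y of mount_b in the frame of mat above 0.07 m and value of joint pad_b above 0.006 m and value of joint each of pad_a, pad_c below 0.003 m) or (y of mount_c in the frame of mat above 0.07 m and value of joint pad_c above 0.006 m and value of joint each of pad_a, pad_b below 0.003 m))), for 0.1 s.
2. the middle pad pressed at least 6 mm of its 14 mm, the other two left alone (((y of mount_a in the frame of mat between -0.07 and 0.07 m and value of joint pad_a above 0.006 m and value of joint each of pad_b, pad_c below 0.003 m) or (y of mount_b in the frame of mat between -0.07 and 0.07 m and value of joint pad_b above 0.006 m and value of joint each of pad_a, pad_c below 0.003 m) or (y of mount_c in the frame of mat between -0.07 and 0.07 m and value of joint pad_c above 0.006 m and value of joint each of pad_a, pad_b below 0.003 m))), for 0.1 s.
3. the right pad pressed at least 6 mm of its 14 mm, the other two left alone (((y of mount_a in the frame of mat below -0.07 m and value of joint pad_a above 0.006 m and value of joint each of pad_b, pad_c below 0.003 m) or (y of mount_b in the frame of mat below -0.07 m and value of joint pad_b above 0.006 m and value of joint each of pad_a, pad_c below 0.003 m) or (y of mount_c in the frame of mat below -0.07 m and value of joint pad_c above 0.006 m and value of joint each of pad_a, pad_b below 0.003 m))), for 0.1 s.
4. the tag of the softest foot (known by its pad, which sags most under its own weight) folded down level, the pads up again (((value of joint tag_a above 0.43 rad and value of joint pad_a between 1.5e-05 and 0.001 m and value of joint each of tag_b, tag_c below 0.2 rad and value of joint each of pad_b, pad_c below 1.5e-05 m) or (value of joint tag_b above 0.43 rad and value of joint pad_b between 1.5e-05 and 0.001 m and value of joint each of tag_a, tag_c below 0.2 rad and value of joint each of pad_a, pad_c below 1.5e-05 m) or (value of joint tag_c above 0.43 rad and value of joint pad_c between 1.5e-05 and 0.001 m and value of joint each of tag_a, tag_b below 0.2 rad and value of joint each of pad_a, pad_b below 1.5e-05 m))), for 0.1 s.
At the end, for the whole second after the job is handed in: The tag of the softest foot (the one pad that sags over 0.015 mm untouched) lies within 0.095 rad of level, the other two tags are up (under 0.2 rad), all pads are up again, and the feet stand upright, at rest, within 25 mm of where they stood (((value of joint tag_a above 0.43 rad and value of joint pad_a between 1.5e-05 and 0.001 m and value of joint each of tag_b, tag_c below 0.2 rad and value of joint each of pad_b, pad_c below 1.5e-05 m) or (value of joint tag_b above 0.43 rad and value of joint pad_b between 1.5e-05 and 0.001 m and value of joint each of tag_a, tag_c below 0.2 rad and value of joint each of pad_a, pad_c below 1.5e-05 m) or (value of joint tag_c above 0.43 rad and value of joint pad_c between 1.5e-05 and 0.001 m and value of joint each of tag_a, tag_b below 0.2 rad and value of joint each of pad_a, pad_b below 1.5e-05 m)) and distance of each of mount_a, mount_b, mount_c from where it was at the start of the episode below 0.025 m and angle between each of mount_a, mount_b, mount_c's own z axis and vertical below 0.06 rad and linear speed of each of mount_a, mount_b, mount_c below 0.02 m/s).
It fails at once if the tags of two feet are down at once (value of joint each of tag_a, tag_b above 0.25 rad or value of joint each of tag_a, tag_c above 0.25 rad or value of joint each of tag_b, tag_c above 0.25 rad).
It fails at once if a foot is lifted or tipped (underside 10 mm above the worktop, or 0.15 rad) (height (world z) of any of mount_a, mount_b, mount_c above 0.01 m or angle between any of mount_a, mount_b, mount_c's own z axis and vertical above 0.15 rad).
It fails at once if a foot is shifted by more than 25 mm (distance of any of mount_a, mount_b, mount_c from where it was at the start of the episode above 0.025 m).
It fails at once if something else on the worktop is moved by more than 25 mm (distance of any of screwdriver, marker, vial_black, vial_white, tape_roll, usb_stick from where it was at the start of the episode above 0.025 m).
It also fails if it takes over 51 s, if anything falls off the work surface, if the arm or the gripper's body presses on something with over 40 N, if the wrist force passes 120 N, or if a joint passes its speed limit or range.

## Robot

A 6-joint arm with a two-finger parallel gripper is mounted at the origin on a cart in front of the work surface, level with it; the furniture and walls round the work are solid. World frame = base frame: x ahead of the robot, y to its left, z up, the work surface at z = 0. Lengths are in m, angles in rad, forces in N, time in s.
With the tool pointing down it reaches from about 0.275 to 0.725 m from the base axis. Payload 5.6 kg.
Tool frame: the origin (TCP) lies at the very end of the fingers, on their centre line; the grasp point (between the pads) lies 19 mm behind it (r.hold_point_z is the distance from the TCP to the grasp point, in m); z points along the fingers, y is the line along which they close (so a half turn about z gives the same grasp; the last joint's range is limited). The gripper opens to 85 mm and grips with 20 to 120 N. Pads are 22 mm wide; open, the fingers measure 114 mm over their backs; the gripper's body (76 mm by 85 mm) begins 54 mm behind the grasp point. The pads swing forward as they close: fully open they stand 13 mm farther back than shut.
Start: joints at [1.59, 0.255, 0.108, 0, -1.424, -0.285], TCP at [0.144, 0.531, 0.231] pointing down, gripper open.
Joint ranges: [-2.95, 2.95], [-1.21, 1.97], [-1.09, 1.5], [-2.87, 1.71], [-2.94, -0.07], [-3.05, 3.05]. Speed limits (rad/s): [2.57, 2.57, 3.14, 3.14, 3.14, 3.14].

## Interface

Orientations are given as a unit quaternion [w, x, y, z].
In Python, from workcell import r, fingers, kinematics, eyes gives the robot as it stands. Calls block until the motion is done:
- r.move_to(position, orientation): joint-space move of the TCP to a pose.
- r.line_to(position, orientation=None, feed=0.15, force_limit=None): straight line of the TCP; orientation=None keeps the orientation; feed is the mean speed in m/s. With force_limit (N) it stops when the force on the tool has changed by that much, and returns True; else False.
- r.move_joints(angles): joint-space move.
- fingers.open_gripper() and fingers.close_gripper(strength=None): open the fingers fully, or close them until they stop; strength is the grip in N (None keeps the last).
- r.hold(seconds).
- kinematics.solve_ik(position, orientation): joint angles nearest the present ones, or None.
- eyes.snapshot(name): name is "scene" or "top" or "wrist"; returns (picture, depth): 420x560x3 uint8, blue, green, red; 420x560 float32, m along the optical axis (not along the pixel's ray), 0 where there is no reading.
- eyes.camera_info(name): a dict with "fovy" (degrees; the focal length in pixels is half the picture's height over the tangent of half this angle, whatever the lens; pixels are square), "cx", "cy" (the principal point, pixels), "R" (3x3) and "t" (3): a world point X has camera coordinates R X + t; the wrist camera has in their place "T_tool_cam" (4x4, takes a point from camera to tool coordinates, whose origin is the TCP and whose axes are the flange's). Camera axes: x right, y down, z forward; pixel columns grow to the right and rows downward; lengths in m; the calibration is good to about 2 mm. The wrist camera is an equidistant fisheye: a pixel r from the principal point sees the ray r / f radians off the axis. A picture is of the moment at which its call begins: read the wrist's pose just before it. camera_info takes no time and is no camera call.
A pose or a line that the arm cannot do raises r.IKError and nothing moves.
- r.close_job(): hands the job in; it is judged then, once.
Readings, each from a call of its own:
- r.get_clock(): time.
- r.get_q(): joint angles.
- r.get_joint_velocities(): joint speeds.
- r.get_effort(): joint torques, N m.
- r.get_tcp_pos(): TCP position.
- r.get_orientation(): TCP orientation.
- r.get_wrist_force(): force on the tool from outside, world axes, zero at the start.
- r.get_torque(): the same for the moment, N m.
- r.get_width(): opening from 0.0 (shut) to 1.0 (fully open).
- r.get_grasp_force(): force on a finger pad.
Only numpy, scipy, OpenCV 4.12 (cv2) and the standard library are available. Lean on these libraries where they do the work, as an engineer would, in place of code of your own. Each camera call takes 0.05 s, during which the arm holds its last target. There are 200 camera calls.

## Working session

There is one attempt and no reset: what is moved stays moved. The work goes in short steps, each a Python script; the robot and the scene stay as the last script left them, time stands still between calls to the robot, and variables do not carry over. Pictures are saved under pics/ and viewed, at most 10 in all, crops included, and the job is handed in when it is done.

```bash
mkdir -p pics; ls; python3 - <<'E'
from workcell import r,eyes
import cv2,numpy as np
for n in("top","scene"):
    p,d=eyes.snapshot(n); cv2.imwrite(f"pics/{n}.png",p); np.save(f"pics/{n}_d.npy",d)
    print(n,eyes.camera_info(n))
print(r.get_clock(),r.get_wrist_force(),r.get_orientation(),r.get_q())
E
```

```text
pics
top {'fovy': 56.008550907782386, 'cx': 273.97600619173045, 'cy': 210.9925970946959, 'R': array([[ 0.00928015, -0.9999406 , -0.00571611],
       [-0.97842643, -0.00790035, -0.20644442],
       [ 0.206387  ,  0.00750863, -0.97844163]]), 't': array([0.1154877 , 0.57735163, 1.36170419])}
scene {'fovy': 42.396553335210314, 'cx': 287.9607843210929, 'cy': 207.11654826365105, 'R': array([[ 0.48751372, -0.87299945, -0.01422432],
       [-0.57536164, -0.30896312, -0.75729834],
       [ 0.65672625,  0.37737746, -0.65291415]]), 't': array([-0.17910599,  0.40001703,  1.90687197])}
0.1 [-0.35986687 -0.03131616 -0.89278274] [ 8.46792901e-04  9.91176122e-01 -1.32548759e-01 -7.00459496e-05] [ 1.58959299e+00  2.55682309e-01  1.07125152e-01 -3.98771430e-04
 -1.42389213e+00 -2.84618035e-01]
```

View pics/top.png

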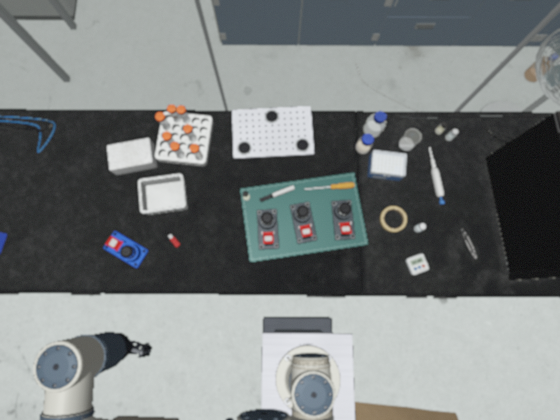

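View pics/scene.png

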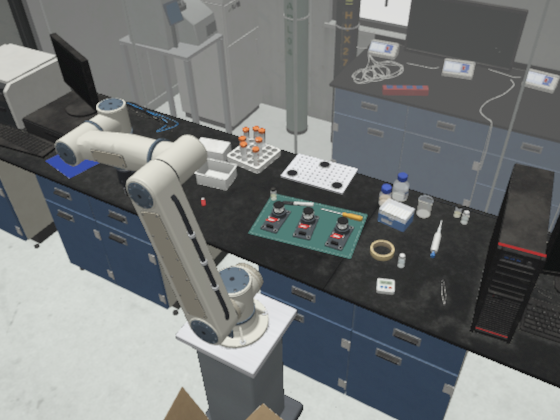

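The top view shows three dark feet on the green mat, with pads at about (267,215), (303,209) and (345,206) and red tags at about (268,240), (305,233) and (345,233). A blue look-alike lies off the mat at (125,248), so it isn't one of the job's feet. I'll compute coarse poses and confirm them in an enlarged crop.

```bash
cat > h.py <<'E'
import numpy as np,cv2
from workcell import eyes
def ray_plane(name,u,v,z,info=None):
    c=info or eyes.camera_info(name); f=210/np.tan(np.radians(c["fovy"])/2)
    R,t=c["R"],c["t"]; d=R.T@np.array([(u-c["cx"])/f,(v-c["cy"])/f,1]); o=-R.T@t
    return o+d*(z-o[2])/d[2]
E
python3 - <<'E'
from h import *
p=cv2.imread("pics/top.png"); hsv=cv2.cvtColor(p,cv2.COLOR_BGR2HSV)
g=cv2.inRange(hsv,(70,60,40),(100,255,200)); g[:, :230]=0;g[:,375:]=0
cs=max(cv2.findContours(cv2.morphologyEx(g,cv2.MORPH_CLOSE,np.ones((5,5))),0,2)[0],key=cv2.contourArea)
b=cv2.boxPoints(cv2.minAreaRect(cs)); w=[ray_plane("top",*q,.003) for q in b]
print(b,np.round(w,3),np.round(np.mean(w,0),3))
red=cv2.bitwise_or(cv2.inRange(hsv,(0,110,90),(10,255,255)),cv2.inRange(hsv,(170,110,90),(180,255,255)))
for c in cv2.findContours(cv2.morphologyEx(red,cv2.MORPH_CLOSE,np.ones((7,7))),0,2)[0]:
    if cv2.contourArea(c)>25:
        r=cv2.minAreaRect(c); print(r,np.round(ray_plane("top",*r[0],.04),3))
for q in((267,215),(303,209),(345,206)): print(np.round(ray_plane("top",*q,.07),3))
cv2.imwrite("pics/crop.png",cv2.resize(p[165:270,230:375],None,fx=5,fy=5,interpolation=cv2.INTER_CUBIC))
E
```

```text
[[237.44426 187.74898]
 [357.18655 170.00938]
 [368.34357 245.31944]
 [248.60129 263.05902]] [[ 0.678  0.261  0.003]
 [ 0.751 -0.196  0.003]
 [ 0.462 -0.227  0.003]
 [ 0.393  0.212  0.003]] [0.571 0.012 0.003]
((174.95123291015625, 241.93902587890625), (10.463642120361328, 6.559298038482666), 51.34019088745117) [0.464 0.476 0.04 ]
((112.71227264404297, 242.61795043945312), (14.860672950744629, 9.130086898803711), 29.05460548400879) [0.46  0.701 0.04 ]
((267.5, 238.0), (12.0, 9.0), 90.0) [0.481 0.143 0.04 ]
((305.5500183105469, 230.6500244140625), (12.332881927490234, 9.486830711364746), 71.56504821777344) [0.509 0.006 0.04 ]
((345.4038391113281, 228.01925659179688), (12.74754810333252, 10.198039054870605), 78.69007110595703) [ 0.52  -0.138  0.04 ]
((194.0, 148.5), (7.0, 8.0), 90.0) [0.82  0.426 0.04 ]
((170.7195281982422, 141.02439880371094), (20.61493682861328, 7.964861869812012), 51.34019470214844) [0.849 0.516 0.04 ]
((187.25, 128.25), (7.77817440032959, 7.071067810058594), 45.0) [0.902 0.456 0.04 ]
((168.9603729248047, 111.44857788085938), (12.155263900756836, 31.90756607055664), 70.82099914550781) [0.971 0.53  0.04 ]
[0.56  0.145 0.07 ]
[0.582 0.017 0.07 ]
[ 0.595 -0.134  0.07 ]
```

View pics/crop.png

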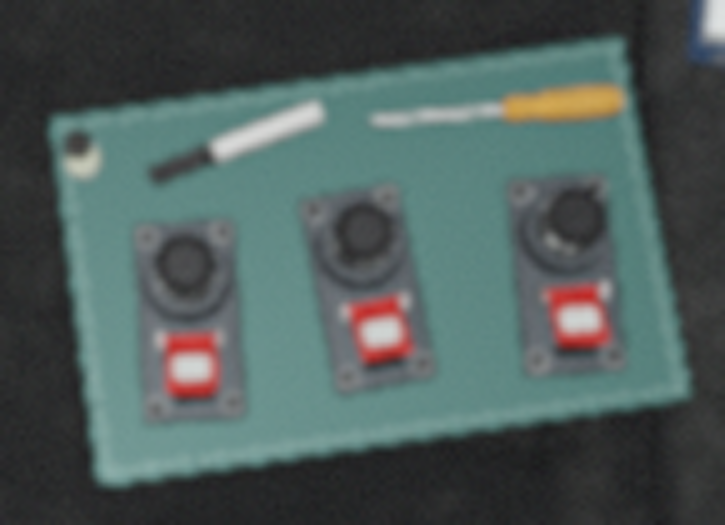

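The crop confirms three dark feet on the mat. In crop pixels, the pads are at (185,264), (362,230) and (577,216) and the tags at (191,366), (380,331) and (579,318). Next I'll close the fingers and take a wrist look over each foot.

```bash
python3 - <<'E'
from workcell import r,fingers,eyes
import cv2,numpy as np
D=[0,1,0,0]
fingers.close_gripper()
S={}
for n,(x,y) in dict(R=(.52,-.135),M=(.50,.01),L=(.48,.143)).items():
    r.move_to([x,y,.23],D); r.hold(.2)
    S[n+'_p']=r.get_tcp_pos();S[n+'_q']=r.get_orientation()
    p,d=eyes.snapshot("wrist"); cv2.imwrite(f"pics/w{n}.png",p); S[n+'_d']=d
np.savez("w.npz",**S)
print(eyes.camera_info("wrist"),r.get_clock(),r.get_wrist_force(),r.get_width(),S['L_p'],S['L_q'])
a=[cv2.resize(cv2.imread(f"pics/w{n}.png"),None,fx=.714,fy=.714) for n in "LMR"]
a.append(np.zeros_like(a[0]))
cv2.imwrite("pics/wall.png",np.vstack([np.hstack(a[:2]),np.hstack(a[2:])]))
E
```

```text
{'fovy': 65.70646984690485, 'cx': 280.17082943823794, 'cy': 210.80496590293998, 'T_tool_cam': array([[-5.16878655e-04, -9.58374718e-01, -2.85512930e-01,
         7.16666265e-02],
       [ 9.99999717e-01, -6.51248471e-04,  3.75680223e-04,
         9.70508485e-04],
       [-5.45982287e-04, -2.85512655e-01,  9.58374784e-01,
        -1.42774329e-01],
       [ 0.00000000e+00,  0.00000000e+00,  0.00000000e+00,
         1.00000000e+00]])} 5.5583 [ 0.35718462 -0.13667282  0.92833488] -0.003227948964726277 [0.48025604 0.14206003 0.23002736] [ 4.95785084e-05  9.99999660e-01 -8.22625360e-04  2.18887133e-05]
```

View pics/wall.png

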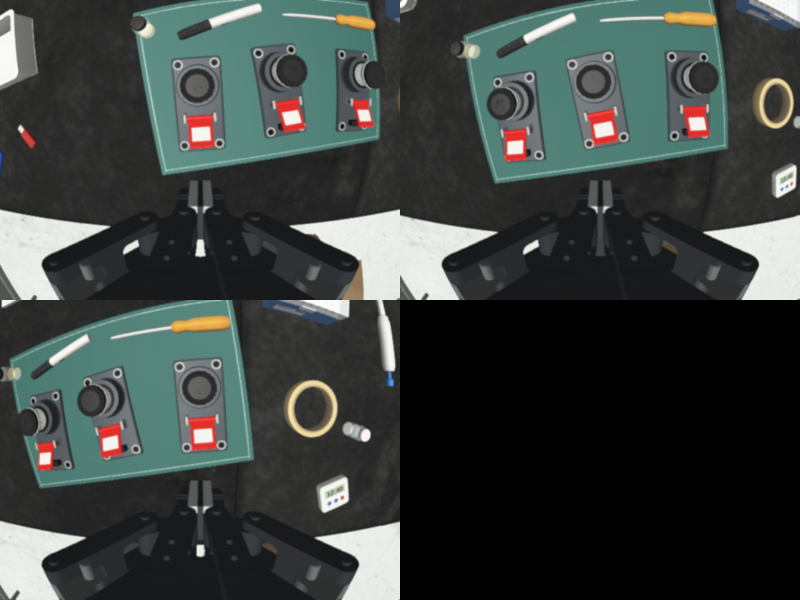

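The wrist views show the pads nearly under the camera. In full-resolution pixels they are at about L (279,119), M (272,115) and R (280,122). The red and white tags sit at about L (281,184), M (284,179) and R (284,186).

```bash
python3 - <<'E'
from h import *
from scipy.spatial.transform import Rotation as Ro
S=np.load("w.npz"); c=eyes.camera_info("wrist"); T=c["T_tool_cam"]; f=210/np.tan(np.radians(c["fovy"])/2)
vv,uu=np.mgrid[:420,:560]; X=(uu-c["cx"])/f;Y=(vv-c["cy"])/f; th=np.hypot(X,Y)+1e-9
ray=np.dstack([X/th*np.tan(th),Y/th*np.tan(th),np.ones_like(th)])
for n,seed in dict(L=(279,119),M=(272,115),R=(280,122)).items():
    q=S[n+'_q']; Rw=Ro.from_quat(q[[1,2,3,0]]).as_matrix()
    P=(ray*S[n+'_d'][...,None])@T[:3,:3].T+T[:3,3]; P=P@Rw.T+S[n+'_p']
    img=cv2.imread(f"pics/w{n}.png"); hsv=cv2.cvtColor(img,cv2.COLOR_BGR2HSV)
    near=np.hypot(uu-seed[0],vv-seed[1])<45
    m=near&(abs(P[...,2]-.073)<.008)&(hsv[...,2]<110)
    pts=P[m]; pad=(pts.min(0)+pts.max(0))/2
    red=((hsv[...,0]<10)|(hsv[...,0]>170))&(hsv[...,1]>110)&(hsv[...,2]>90)&(np.hypot(uu-seed[0]-5,vv-seed[1]-65)<45)
    box=cv2.minAreaRect(cv2.convexHull(np.argwhere(red)[:,::-1].astype(np.int32)))
    t=P[cv2.fillPoly(np.zeros((420,560),np.uint8),[np.int32(cv2.boxPoints(box))],1)>0]; t=t[(t[:,2]>.02)&(t[:,2]<.06)]
    tc=(np.percentile(t,2,0)+np.percentile(t,98,0))/2; dd=pad-tc; yaw=np.arctan2(dd[1],dd[0])
    o=np.array([np.cos(yaw),np.sin(yaw)])
    print(n,"pad",pad.round(4),"med",np.median(pts,0).round(4),"ext",np.ptp(pts,axis=0).round(3),"tag",tc.round(4),np.percentile(t,[2,98],0).round(3)[:,2],"yaw",round(yaw,3),"d",np.hypot(*dd[:2]).round(4),"press",(pad[:2]-.074*o).round(4))
E
```

```text
L pad [0.5491 0.1452 0.0702] med [0.549  0.1446 0.0732] ext [0.046 0.046 0.01 ] tag [0.4831 0.1402 0.0415] [0.031 0.052] yaw 0.075 d 0.0662 press [0.4753 0.1396]
M pad [0.5743 0.017  0.0706] med [0.5742 0.0164 0.0732] ext [0.045 0.046 0.011] tag [0.5096 0.0047 0.0419] [0.031 0.053] yaw 0.188 d 0.0659 press [0.5016 0.0031]
R pad [ 0.5861 -0.1348  0.0705] med [ 0.5861 -0.1346  0.0733] ext [0.046 0.046 0.011] tag [ 0.5202 -0.1396  0.0419] [0.031 0.053] yaw 0.071 d 0.0661 press [ 0.5123 -0.1401]
```

```bash
python3 - <<'E'
from workcell import r
import numpy as np
D=[0,1,0,0]
def fz(): return np.mean([(r.hold(.02),r.get_wrist_force()[2])[1] for _ in range(8)])
for n,(x,y) in dict(L=(.549,.145),M=(.574,.0167),R=(.586,-.1347)).items():
    r.move_to([x,y,.11],D); r.line_to([x,y,.08],feed=.1); r.hold(.2); f0=fz(); out=[]
    for z in(.067,.063):
        hit=r.line_to([x,y,z],feed=.03,force_limit=30); r.hold(.15); out.append((hit,round(r.get_tcp_pos()[2],4),round(fz()-f0,2)))
    r.line_to([x,y,.085],feed=.08); r.hold(.2)
    print(n,round(f0,2),out,round(fz()-f0,2),r.get_clock())
    r.line_to([x,y,.11],feed=.15)
E
```

```text
L 0.04 [(False, np.float64(0.0673), np.float64(2.42)), (False, np.float64(0.0632), np.float64(3.55))] 0.35 9.1417
M 0.09 [(False, np.float64(0.0675), np.float64(4.9)), (False, np.float64(0.0637), np.float64(7.09))] -0.19 13.0167
R 0.09 [(False, np.float64(0.068), np.float64(7.29)), (False, np.float64(0.0648), np.float64(11.39))] 0.0 16.9667
```

Left is clearly softest: about 3.5 N at 9.8 mm down, against 7.1 N at 9.3 mm (middle) and 11.4 N at 8.2 mm (right). I'll press the left tag.

```bash
python3 - <<'E'
from workcell import r,eyes
import cv2,numpy as np
D=[0,1,0,0]; x,y=.4753,.1396
r.move_to([x,y,.11],D); r.line_to([x,y,.065],feed=.1); r.hold(.1)
hit=r.line_to([x,y,.0285],feed=.03,force_limit=12); r.hold(.3)
print(hit,r.get_tcp_pos(),r.get_wrist_force())
r.line_to([x,y,.11],feed=.1); r.line_to([.48,.142,.23]); r.hold(.2)
p,d=eyes.snapshot("wrist"); cv2.imwrite("pics/end.png",p); print(r.get_clock())
E
```

```text
True [0.47502234 0.13944777 0.03046627] [-1.84415511  0.44764487  5.62378728]
22.65
```

View pics/end.png

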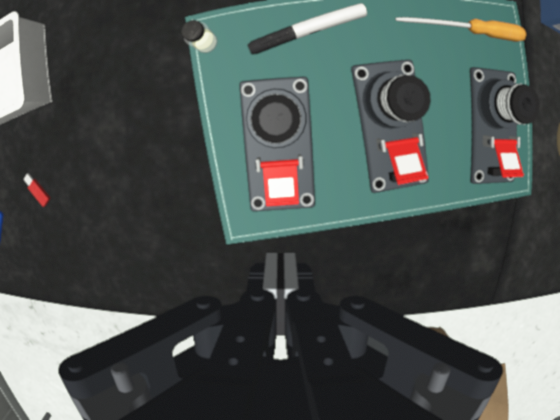

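The left tag, at (281,183), now lies flat. The tip stopped on the rest at z = 30.5 mm, where 31 mm was expected. The tags at (407,160) and (509,157) are still up, and the feet haven't moved.

```bash
python3 -c "
from workcell import r
print(r.close_job())"
```

```text
the job is handed in; nothing more can be done
None
```

I pressed the three pads left to right, found the left foot softest (about 3.5 N, against 7 and 11 N), folded its tag flat, left the other two tags up, and handed the job in about 23 s into the 51 s limit; no verdict was returned.

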